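# Load the hold-down ring onto the test fixture

## Robot

A 6-joint arm with a two-finger parallel gripper is mounted at the origin on the work surface. World frame = base frame: x ahead of the robot, y to its left, z up, the work surface at z = 0. Lengths are in mm, angles in degrees, forces in N, time in s.
With the tool pointing down it reaches from about 425 to 950 mm from the base axis. Payload 14.7 kg.
Tool frame: the origin (TCP) lies at the very end of the fingers, on their centre line; the grasp point (between the pads) lies 19 mm behind it; z points along the fingers, y is the direction in which the jaws open and shut (so a half turn about z gives the same grasp; the last joint's range is limited). The gripper opens to 85 mm and grips with 20 to 120 N. Pads are 22 mm wide; open, the fingers measure 114 mm over their backs; the gripper's body (76 mm by 85 mm) begins 54 mm behind the grasp point. The pads swing forward as they close: fully open they stand 13 mm farther back than shut.
Start: joints at [69.064, 27.513, 91.461, -0, 61.026, -2.67], TCP at [203.703, 617.25, 231.297] pointing down, gripper open.
Joint ranges: [-157.49, 157.49], [-46.99, 117.5], [13.45, 153.17], [-89.5, 269.5], [5.16, 153.95], [-167.48, 167.48]. Speed limits (degrees/s): [108.29, 108.29, 136.94, 172.46, 172.46, 172.46].

## Interface

Orientations are given as a 3x3 rotation matrix whose columns are the frame's x, y, z axes.
In Python, from workcell import manip gives the robot as it stands.
- The arm moves only by the tool servo_tool, never from a script. Its argument "rows" is a list of rows, each an object with "claw": the closure, from 0 (fully open) to 1 (shut); "translation": the shift along the tool's x, y, z in units of 30 mm (1.0 is 30 mm), a list of three; "yaw": the turn about the tool's z in units of 8 degrees (1.0 is 8 degrees). In form: [{"claw": claw, "translation": [tx, ty, tz], "yaw": yaw}, ...]. A call has 1 to 8 rows; each row is the pose to reach, as a shift and turn from the pose commanded when the call began, along the tool's axes at that moment; what a row does not reach only later rows make up. A row lasts 1/8 s, in which the tool goes at most 62.5 mm and 10.7 degrees, less where a joint would pass 70% of its speed; a pose out of reach is approached as far as the arm can. A call with a gripper value outside its range is refused whole. The fingers move at their own pace and stop on an object; "force" is the grip in N (left out, the last holds). Time passes only in rows, so rows that repeat a pose let the fingers close. It gives the time, the measured TCP pose, the force and the opening at its end, in the units of the state.
- manip.get_obs(): the state, without advancing time (a new reading comes with each control period).
- manip.snapshot(name): name is "scene" or "side" or "wrist"; returns a dict with "pixels" (480x640x3 uint8, blue, green, red), "K" (3x3 intrinsics, pixels), "k1" (the pictures are not rectified: a ray, as slopes to the right and down, at radius r is drawn at 1 + k1 r^2 times it, then the intrinsics apply), "T" (4x4, takes a point from camera to world coordinates). Camera axes: x right, y down, z forward; pixel columns grow to the right and rows downward; lengths in mm; the calibration is good to about 2 mm. A picture is of the moment at which its call begins. There is no depth.
- manip.close_job(): hands the job in, once; it reports no verdict.
Trained networks look in the newest picture that a camera, given by its name, has taken for a name from the list of things; names that differ only in an ending like _2 or _b are one class to them, and where a whole thing is asked for, a point or a joint stands for the part that bears it (a point fixed in the world has none). Each returns a list of dicts, best first, with "score" (0 to 1); they miss things now and then, are a little off and sometimes report something else, mostly with a low value. They report only what shows in the picture. A call takes as long as a camera call. They do not tell look-alikes from the thing itself.
- manip.search_frame(label, camera): "centre" ([column, row] in pixels, amid what is visible of it).
- manip.trace(label, camera): "region" (480x640 bool, what is visible of it) and "centre" ([column, row] in pixels, amid what is visible of it).
- manip.place_of(label, camera): "centre" ([column, row] in pixels: a listed point, or the origin of a listed thing).
The state is a dict: "time": time; "joints": joint angles; "dq": joint speeds; "tau": joint torques, N m; "eef_pos": TCP position; "tool_rot": TCP orientation; "contact_force": force on the tool from outside, world axes, zero at the start; "torque": the same for the moment, N m; "gripper_width": finger opening in mm.
Only numpy, scipy, OpenCV 4.12 (cv2) and the standard library are available. Lean on these libraries where they do the work, as an engineer would, in place of code of your own. Each camera call takes 0.05 s, during which the arm holds its last target. There are 200 camera calls.

## Task

Take the thick aluminium ring off its leaning peg and slip it over the upright guide post of the black test fixture, lowering it (not dropping it) until it lies flat on the still raised nest plate, and let go of it there. Then press the loose ring firmly but gently down from above until the stiff nest plate under it is fully down, and leave it there. Leave the thin ring on its peg and do not disturb the other things on the bench.

Things in the scene. Friction and masses are not known exactly. Their poses are not given: they have to be found in the camera images.
- thick_ring: Plain aluminium ring, outer diameter 60, bore diameter 26.4, thickness 32, hanging on the peg of one of two alike stands and resting on its shoulder, so that its axis leans 40 degrees from upright, to the robot's right and away from it. Origin: on the bore axis at the lower face; z runs along the bore, up and out along the peg: the upper face is at z = 32.
- thin_ring: Plain aluminium ring of the same diameters (60 outer, 26.4 bore) but only 14 thick, hanging on the other stand. It stays there. Origin: on the bore axis at its lower face, z along the bore, outwards along the peg.
- stand_a_tip (a point): Round end of the first stand's peg. Both stands: base plate 110 x 90 x 12; peg of diameter 22, leaning 40 degrees from upright, with a shoulder disc of diameter 40 under the ring, its face 100 above the table; the peg ends 63 beyond the shoulder (31 beyond the thick ring). Fingers have free room around the ring. Site z is vertical; the peg leans to its -x.
- stand_b_tip (a point): The same for the second stand.
- fixture: Fixed test fixture: black base block 190 x 150 x 35; in its middle an upright steel guide post of diameter 24, top 124 above the table (the last 4.5 taper to diameter 19). A toggle clamp with a red handle lies along the far (fixture +x) edge, 80 from the post, up to 80 above the table. Origin: centre of the underside, on the post's axis; z up.
- post_top (a point): Centre of the top end of the guide post, 124 above the table.
- nest_top (a point): Centre of the upper face of the nest, a grey plate 100 x 100 x 8 around the guide post. It slides straight down along the post under a push of 10 to 14 N and stays where it is left; the ring's weight alone does not move it. Upper face 62 above the table fully raised, 48 fully down; it starts 0 to 4 below fully raised. The low black parts near its edges lie outside the ring.
- phone: Loose phone, 75 x 150 x 9, flat on the bench near the robot; a bystander. Origin: centre of the underside.
- screwdriver: Loose screwdriver lying in front of the stands; a bystander. Origin: on its underside, about the middle of its length.
- controller: Loose grey hand controller, 100 x 140 x 53; a bystander. Origin: centre of the underside.
- sample_box: Loose clear box with a circuit board on it, 110 x 70 x 47; a bystander. Origin: centre of the underside.
- flux_bottle: Loose upright bottle, diameter 44, height 110; a bystander. Origin: centre of the underside.
- mouse: Loose black mouse, 60 x 100 x 34; a bystander. Origin: centre of the underside.
Mind the look-alikes: they are no part of the job. Of the things like the thick_ring, leave any that is orange or red; of the rest the smaller one is meant.

How it is judged (in metres and radians):
On the way, in this order (a step that is already met when the one before it is completed fails the run):
1. the thick ring is off its peg and well clear of both stands (distance between thick_ring and stand_a_tip above 0.1 m and distance between thick_ring and stand_b_tip above 0.1 m and height (world z) of thick_ring above 0.05 m), for 0.1 s.
2. the thick ring is over the guide post, flat on the nest plate (within 3 mm), let go, with the nest still at least half up (horizontal distance between thick_ring and post_top below 0.005 m and angle between thick_ring's own z axis and vertical below 0.06 rad and z of thick_ring in the frame of nest_top below 0.003 m and z of thick_ring in the frame of fixture above 0.053 m and contact force between thick_ring and the fingers below 0.1 N and linear speed of thick_ring below 0.03 m/s), for 0.2 s.
At the end, for the whole second after the job is handed in: The thick ring is around the guide post (centred within 5 mm, tilt under 0.06 rad), lying on the nest plate, which is fully down (within 2.5 mm), released and at rest; the thin ring is still on its peg (moved under 20 mm) (horizontal distance between thick_ring and post_top below 0.005 m and angle between thick_ring's own z axis and vertical below 0.06 rad and z of thick_ring in the frame of fixture between 0.044 and 0.0505 m and z of nest_top in the frame of fixture below 0.0505 m and contact force between thick_ring and the fingers below 0.1 N and linear speed of thick_ring below 0.02 m/s and distance of thin_ring from where it was at the start of the episode below 0.02 m); the robot touches nothing.
It fails at once if the thick ring falls down the guide post (faster than 0.5 m/s) (horizontal distance between thick_ring and post_top below 0.008 m and height (world z) of thick_ring below 0.12 m and linear speed of thick_ring above 0.5 m/s).
It fails at once if the nest plate is hit or pressed by the ring with more than 80 N (contact force between thick_ring and fixture above 80 N).
It fails at once if the thin ring is knocked off its peg (moved over 30 mm) (distance of thin_ring from where it was at the start of the episode above 0.03 m).
It fails at once if a bystander (phone, screwdriver, controller, sample box, bottle or mouse) is pushed more than 30 mm (distance of any of phone, screwdriver, controller, sample_box, flux_bottle, mouse from where it was at the start of the episode above 0.03 m).
It also fails if it takes over 67 s, if anything falls off the work surface, if the arm or the gripper's body presses on something with over 40 N, if the wrist force passes 120 N, or if a joint passes its speed limit or range.

## Working session

There is one attempt and no reset: what is moved stays moved. The work goes in short steps, Python scripts to look and compute and a tool call to move; the robot and the scene stay as the last step left them, time stands still between calls to the robot, and variables do not carry over. Pictures are saved under pics/ and viewed, about 8 in all and at most 12, crops included, and the job is handed in when it is done.

Besides the shell and the picture viewer there is one more tool, called in YAML: its name, and indented under it one key for each argument. servo_tool: Moves the arm, as the interface text tells. Its arguments: {"type":"object","properties":{"rows":{"type":"array","items":{"type":"object","properties":{"claw":{"type":"number"},"translation":{"type":"array","items":{"type":"number"}},"yaw":{"type":"number"}}}},"force":{"type":"number"}},"required":["rows"]}

```bash
mkdir -p pics; cat > h.py <<'E'
import numpy as np, cv2
from workcell import manip
def snap(n): return manip.snapshot(n)
def ray(s,px):
    K=np.array(s["K"]);T=np.array(s["T"]);k=s["k1"]
    d=np.array([(px[0]-K[0,2])/K[0,0],(px[1]-K[1,2])/K[1,1]]);u=d.copy()
    for _ in range(30): u=d/(1+k*(u@u))
    v=T[:3,:3]@np.array([u[0],u[1],1]);return T[:3,3],v/np.linalg.norm(v)
def onz(s,px,z):
    o,v=ray(s,px);return o+v*(z-o[2])/v[2]
def tri(l):
    A=np.zeros((3,3));b=np.zeros(3)
    for o,v in l:
        P=np.eye(3)-np.outer(v,v);A+=P;b+=P@o
    p=np.linalg.solve(A,b);return p,[round(float(np.linalg.norm((np.eye(3)-np.outer(v,v))@(p-o))),1) for o,v in l]
def proj(s,p):
    K=np.array(s["K"]);T=np.array(s["T"]);c=T[:3,:3].T@(np.asarray(p,float)-T[:3,3]);u=c[:2]/c[2];u=u*(1+s["k1"]*(u@u))
    return np.array([K[0,0]*u[0]+K[0,2],K[1,1]*u[1]+K[1,2]])
E
python3 - <<'E'
from h import *
np.set_printoptions(precision=1,suppress=True)
S={}
for c in ["scene","side","wrist"]:
    S[c]=snap(c);cv2.imwrite(f"pics/{c}0.png",S[c]["pixels"]);print(c,S[c]["T"][:3].round(2).tolist(),S[c]["k1"])
for n in ["thick_ring","thin_ring","stand_a_tip","stand_b_tip","fixture","post_top","nest_top","flux_bottle","phone","screwdriver","controller","sample_box","mouse"]:
    for c in ["scene","side"]:
        for r in manip.place_of(n,c)[:4]: print(n,c,round(r["score"],2),np.array(r["centre"]),onz(S[c],r["centre"],0))
print(manip.get_obs())
E
```

```text
scene [[0.87, 0.33, -0.37, 1025.04], [0.49, -0.58, 0.65, -867.26], [-0.01, -0.75, -0.66, 1001.32]] -0.00839649197257946
side [[0.73, -0.51, 0.46, -114.16], [-0.69, -0.53, 0.5, -662.47], [-0.01, -0.68, -0.73, 1092.96]] 0.012138630804551276
wrist [[0.31, 0.91, 0.27, 134.74], [0.95, -0.3, -0.09, 637.8], [-0.0, 0.29, -0.96, 372.69]] -0.034597788172661216
thick_ring scene 0.92 [333.7 169.1] [346.  391.2   0. ]
thick_ring scene 0.72 [435.2 206.3] [692.4 371.    0. ]
thick_ring scene 0.69 [388.8 185.7] [533.8 396.3   0. ]
thick_ring scene 0.65 [411.7 173.2] [569.2 490.6   0. ]
thick_ring side 0.93 [250.8 171. ] [617.4 475.1   0. ]
thick_ring side 0.78 [297.9 175.4] [711.5 353.4   0. ]
thick_ring side 0.55 [281.6 186.1] [641.1 350.2   0. ]
thin_ring scene 0.71 [280.1 296.2] [ 489.3 -141.6    0. ]
thin_ring scene 0.53 [344.  223.9] [498.5 172.7   0. ]
thin_ring side 0.85 [320.7 226.2] [608.9 137.6   0. ]
stand_a_tip scene 0.94 [397.2 173.4] [530.1 467.6  -0. ]
stand_a_tip scene 0.25 [285.4 314.6] [ 531.5 -184.     0. ]
stand_a_tip side 0.8 [292.  167.4] [724.3 396.6   0. ]
stand_b_tip scene 0
[... 1150 characters left out ...]
controller side 0.64 [413.4 403.9] [ 382.6 -400.2    0. ]
controller side 0.34 [290.4 166.8] [722.6 402.5   0. ]
sample_box side 0.61 [203.4 198.2] [433.6 473.6   0. ]
mouse scene 0.56 [210.7 297.8] [ 345.2 -228.6    0. ]
mouse side 0.98 [347.3 366.8] [ 342.6 -236.7    0. ]
{'time': 1.45, 'joints': array([69.1, 27.5, 91.5, -0. , 61. , -2.7]), 'dq': array([ 0. , -0.1,  0.1, -0.1,  0. ,  0. ]), 'tau': array([ -0. , -95. , -43.1,  -0. ,   0. ,  -0. ]), 'eef_pos': array([203.7, 617.2, 231.3]), 'tool_rot': array([[-0.9,  0.3,  0. ],
       [ 0.3,  0.9,  0. ],
       [-0. ,  0. , -1. ]]), 'contact_force': array([-0.1,  0.7,  0.5]), 'torque': array([0., 0., 0.]), 'gripper_width': 85.28660247686166}
```

View images.

View pics/scene0.png

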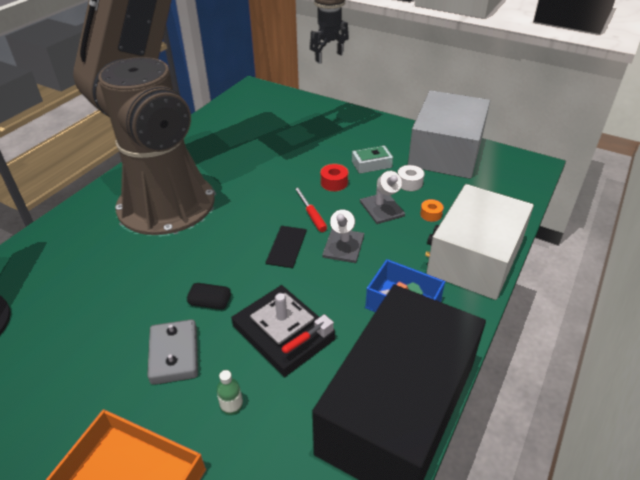

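View pics/side0.png

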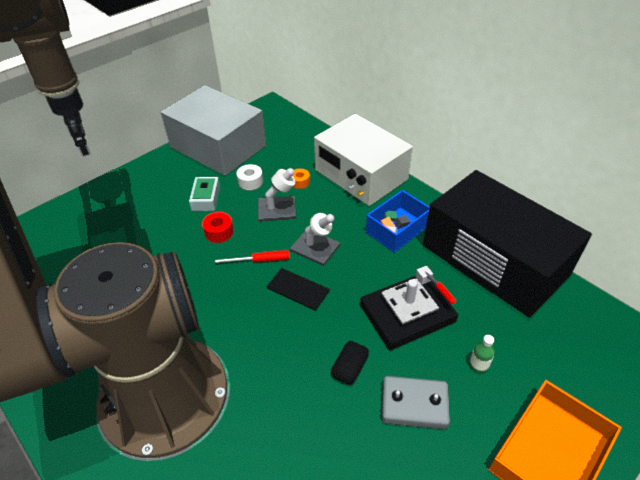

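```bash
python3 - <<'E'
from h import *
np.set_printoptions(precision=1,suppress=True)
a=snap("scene");b=snap("side")
P={"thick":((388.8,185.7),(281.6,186.1)),"white":((411.7,173.2),(250.8,171)),"orange":((435.2,206.3),(297.9,175.4)),"red":((333.7,169.1),None),"thin":((344,223.9),(320.7,226.2)),"tipA":((397.2,173.4),(292,167.4)),"tipB":((337.9,215.1),(331.2,214)),"post":((278.5,297.7),(411.3,281.4)),"nest":((282.8,313.6),(410.7,301.2)),"fix":((285.4,332.7),(406.7,314.7))}
for k,(p,q) in P.items():
    if q: print(k,*tri([ray(a,p),ray(b,q)]))
for c,s in (("scene",a),("side",b)):
  s=s["pixels"]
  r=s[140:260,300:460] if c=="scene" else s[140:260,220:380]
  cv2.imwrite(f"pics/{c}c.png",cv2.resize(r,None,fx=5,fy=5,interpolation=cv2.INTER_CUBIC))
E
```

```text
thick [580.3 270.8  93. ] [5.1, 5.1]
white [589.  431.   43.2] [0.6, 0.6]
orange [699.3 340.   20.1] [4.0, 4.0]
thin [548.3  71.8  93.9] [2.4, 2.4]
tipA [608.2 251.8 156. ] [4.7, 4.7]
tipB [552.6  33.9 156.7] [1.8, 1.8]
post [ 554.3 -233.   123.2] [2.6, 2.6]
nest [ 555.  -233.6   60.5] [6.7, 6.7]
fix [ 557.3 -229.6   -6.2] [3.9, 3.9]
```

View pics/scenec.png

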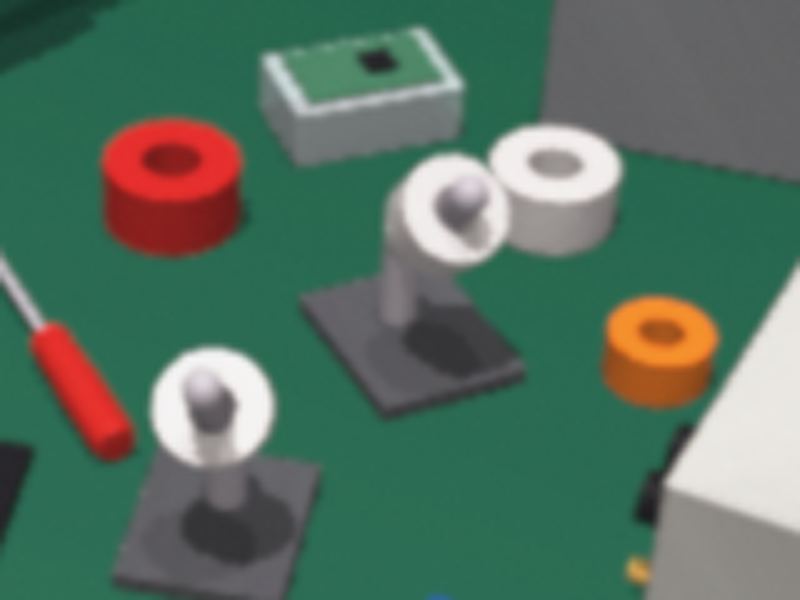

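View pics/sidec.png

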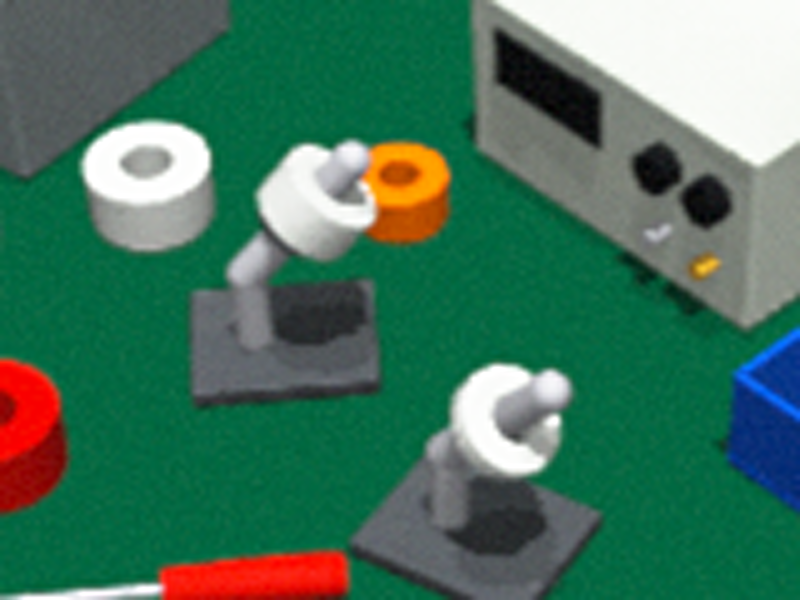

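```bash
python3 - <<'E'
from h import *
np.set_printoptions(precision=2,suppress=True)
a=snap("scene");b=snap("side")
A=[onz(b,(220+x/5,140+y/5),12) for x,y in [(192,293),(372,280),(380,385),(195,403)]]
B=[onz(a,(300+x/5,140+y/5),12) for x,y in [(300,297),(523,370),(388,415)]]
for X in (A,B):
  for i in range(len(X)):
    d=X[(i+1)%len(X)]-X[i];print(X[i],np.linalg.norm(d),np.degrees(np.arctan2(d[1],d[0])))
o=manip.get_obs();print(o["tool_rot"],o["eef_pos"])
E
```

```text
[545.79 344.19  12.  ] 108.42072224446942 -37.95835869303792
[631.28 277.5   12.  ] 90.95785324720988 -128.2415441882742
[574.98 206.06  12.  ] 107.26269750971335 143.8999472765027
[488.31 269.26  12.  ] 94.43814076896082 52.505698793658176
[494.23 279.58  12.  ] 139.45745816012897 0.7817227358248903
[633.68 281.48  12.  ] 87.84522270156602 -124.3934042336491
[584.06 208.99  12.  ] 114.23875334112331 141.83883133542378
[[-0.95  0.31  0.  ]
 [ 0.31  0.95 -0.  ]
 [-0.   -0.   -1.  ]] [203.72 617.23 231.28]
```

servo_tool:
  rows:
    - {"claw": 0, "translation": [-1.5, -0.7, -1], "yaw": 0.3}
    - {"claw": 0, "translation": [-3.3, -1.5, -1.6], "yaw": 0.7}
    - {"claw": 0, "translation": [-5.1, -2.3, -1.6], "yaw": 1.1}
    - {"claw": 0, "translation": [-6.9, -3.1, -1.6], "yaw": 1.5}
    - {"claw": 0, "translation": [-8.7, -3.9, -1.6], "yaw": 1.9}
    - {"claw": 0, "translation": [-10.5, -4.7, -1.6], "yaw": 2.2}
    - {"claw": 0, "translation": [-12.3, -5.5, -1.6], "yaw": 2.4}
    - {"claw": 0, "translation": [-14.0, -6.3, -1.6], "yaw": 2.4}

```text
time: 2.65
eef_pos: [544.7, 304.6, 279.4]
tool_rot: [[-0.793, 0.609, 0.0], [0.609, 0.793, 0.0], [-0.0, 0.0, -1.0]]
contact_force: [1.2, 0.8, -0.1]
gripper_width: 85.8
```

servo_tool:
  rows:
    - {"claw": 0, "translation": [0, 0, 0], "yaw": 0}
    - {"claw": 0, "translation": [0, 0, 0], "yaw": 0}

```text
time: 2.9
eef_pos: [543.1, 306.1, 279.1]
tool_rot: [[-0.793, 0.609, -0.001], [0.609, 0.793, 0.0], [0.0, -0.0, -1.0]]
contact_force: [-0.0, 0.9, 0.2]
gripper_width: 85.6
```

```bash
python3 - <<'E'
from h import *
np.set_printoptions(precision=1,suppress=True)
s=snap("wrist");cv2.imwrite("pics/w1.png",s["pixels"])
print(manip.get_obs()["eef_pos"],s["T"][:3])
for n,z in [("thick_ring",100),("stand_a_tip",149)]:
    for r in manip.place_of(n,"wrist")[:3]: print(n,r["score"],np.array(r["centre"]),onz(s,r["centre"],z))
E
```

```text
[542.7 306.6 279.3] [[  0.6   0.8   0.2 485.7]
 [  0.8  -0.6  -0.2 348.3]
 [ -0.    0.3  -1.  421.1]]
thick_ring 0.64 [415.5 287.9] [658.2 330.9 100. ]
thick_ring 0.59 [445.3 160.8] [568.3 422.9 100. ]
thick_ring 0.58 [321.3 264.1] [578.8 270.4 100. ]
stand_a_tip 0.75 [319.  323.1] [608.  246.1 149. ]
```

View pics/w1.png

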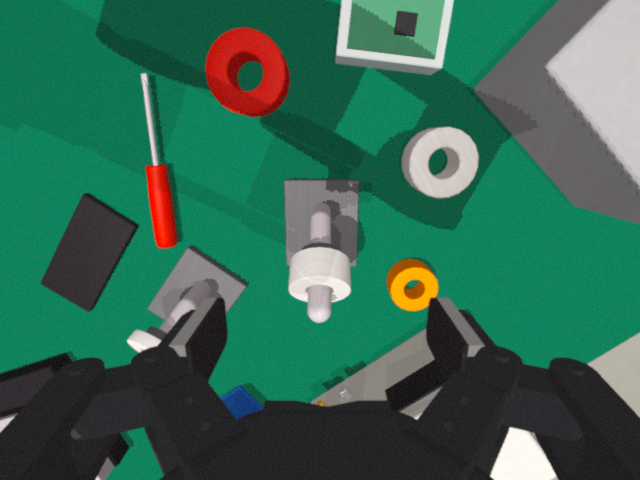

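```bash
python3 - <<'E'
from h import *
np.set_printoptions(precision=4,suppress=True)
s=snap("wrist");print(s["K"],s["T"][:3]);o=manip.get_obs();R=o["tool_rot"];print(R)
print(R.T@s["T"][:3,:3], R.T@(s["T"][:3,3]-o["eef_pos"]))
for z in (112,145):print(R.T@(onz(s,(320,285),z)-o["eef_pos"]))
E
```

```text
[[342.5462   0.     326.3539]
 [  0.     342.5462 239.5062]
 [  0.       0.       1.    ]] [[  0.6072   0.7614   0.2272 484.8896]
 [  0.7945  -0.5819  -0.1734 349.1387]
 [  0.0002   0.2858  -0.9583 421.3357]]
[[-0.7946  0.6071  0.    ]
 [ 0.6071  0.7946  0.0001]
 [ 0.0001  0.0001 -1.    ]]
[[-0.0002 -0.9583 -0.2858]
 [ 1.     -0.0002  0.    ]
 [-0.0001 -0.2858  0.9583]] [  71.3401   -1.5769 -141.9089]
[-67.5367  -7.8098 167.4164]
[-52.7213  -7.1448 134.4175]
```

servo_tool:
  rows:
    - {"claw": 0, "translation": [-1.0, -0.26, 0.6], "yaw": 0}
    - {"claw": 0, "translation": [-2.05, -0.26, 1.6], "yaw": 0}
    - {"claw": 0, "translation": [-2.05, -0.26, 3.0], "yaw": 0}
    - {"claw": 0, "translation": [-2.05, -0.26, 4.4], "yaw": 0}
    - {"claw": 0, "translation": [-2.05, -0.26, 5.4], "yaw": 0}
    - {"claw": 0, "translation": [-2.05, -0.26, 6.2], "yaw": 0}
    - {"claw": 0, "translation": [-2.05, -0.26, 6.2], "yaw": 0}

```text
time: 3.98
eef_pos: [585.8, 262.9, 91.8]
tool_rot: [[-0.794, 0.607, -0.003], [0.607, 0.794, -0.001], [0.002, -0.003, -1.0]]
contact_force: [0.5, -0.1, 1.2]
gripper_width: 85.5
```

```bash
python3 - <<'E'
from h import *
np.set_printoptions(precision=1,suppress=True)
s=snap("wrist");cv2.imwrite("pics/w2.png",s["pixels"])
o=manip.get_obs();print(o["eef_pos"],o["contact_force"])
for n in ["thick_ring","stand_a_tip"]:
    for r in manip.place_of(n,"wrist")[:2]: print(n,r["score"],np.array(r["centre"]))
for r in manip.trace("thick_ring","wrist")[:2]:
    y,x=np.nonzero(r["region"]);print(x.min(),x.max(),y.min(),y.max())
E
```

```text
[586.7 263.1  93.2] [-0.5 -0.1  0.4]
thick_ring 0.83 [590.6  73.8]
thick_ring 0.56 [326.9 282.4]
483 639 0 148
250 409 247 371
```

View pics/w2.png

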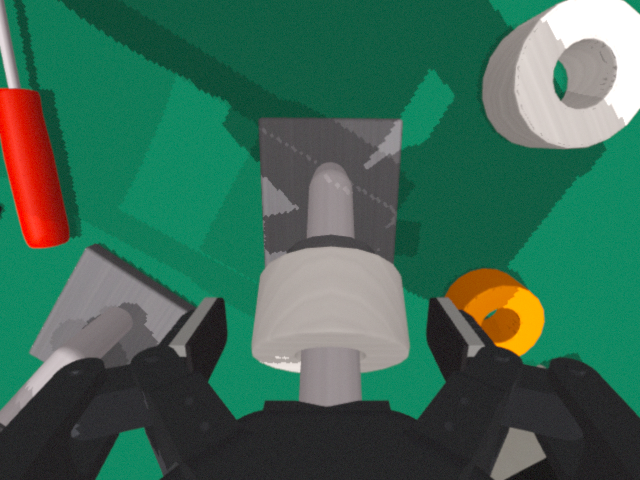

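servo_tool:
  rows:
    - {"claw": 0.15, "translation": [0, 0, 0], "yaw": 0}
    - {"claw": 0.3, "translation": [0, 0, 0], "yaw": 0}
    - {"claw": 0.5, "translation": [0, 0, 0], "yaw": 0}
    - {"claw": 0.5, "translation": [0, 0, 0], "yaw": 0}
    - {"claw": 0.5, "translation": [0, 0, 0], "yaw": 0}
    - {"claw": 0.5, "translation": [0, 0, 0], "yaw": 0}
  force: 45

```text
time: 4.92
eef_pos: [587.8, 262.7, 94.5]
tool_rot: [[-0.794, 0.608, 0.001], [0.608, 0.794, 0.001], [-0.001, 0.001, -1.0]]
contact_force: [-3.3, -1.1, 12.1]
gripper_width: 59.7
```

servo_tool:
  rows:
    - {"claw": 0.5, "translation": [-0.2, 0, -0.24], "yaw": 0}
    - {"claw": 0.5, "translation": [-0.43, 0, -0.51], "yaw": 0}
    - {"claw": 0.5, "translation": [-0.64, 0, -0.76], "yaw": 0}
    - {"claw": 0.5, "translation": [-0.86, 0, -1.02], "yaw": 0}
    - {"claw": 0.5, "translation": [-1.07, 0, -1.28], "yaw": 0}
    - {"claw": 0.5, "translation": [-1.28, 0, -1.53], "yaw": 0}
    - {"claw": 0.5, "translation": [-1.5, 0, -1.79], "yaw": 0}
    - {"claw": 0.5, "translation": [-1.8, 0, -2.15], "yaw": 0}

```text
time: 5.92
eef_pos: [630.5, 229.3, 158.2]
tool_rot: [[-0.794, 0.608, -0.0], [0.608, 0.794, -0.0], [0.0, -0.0, -1.0]]
contact_force: [-0.5, -0.2, -2.2]
gripper_width: 59.5
```

```bash
python3 - <<'E'
from h import *
np.set_printoptions(precision=1,suppress=True)
s=snap("wrist");a=snap("side")
o=manip.get_obs();print(o["eef_pos"],o["contact_force"],o["gripper_width"])
A=s["pixels"];B=cv2.resize(a["pixels"][100:300,180:400],(528,480))
cv2.imwrite("pics/c3.png",cv2.resize(np.hstack([A,B]),(800,329)))
E
```

```text
[631.9 229.2 159.3] [ 0.1 -0.5 -2.9] 59.55506939898696
```

View pics/c3.png

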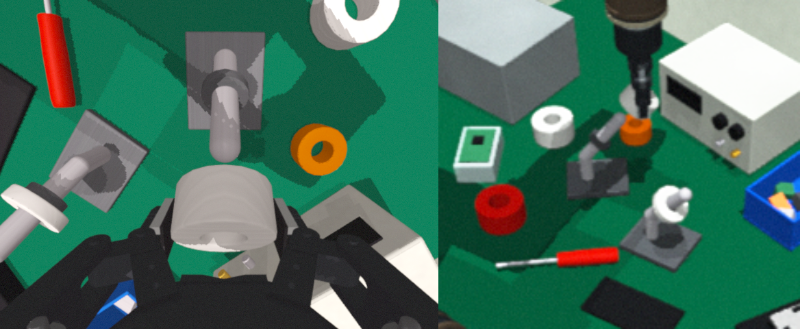

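servo_tool:
  rows:
    - {"claw": 0.5, "translation": [0, 0, -1.6], "yaw": 0}
    - {"claw": 0.5, "translation": [-0.2, -0.5, -3.2], "yaw": 0}
    - {"claw": 0.5, "translation": [-0.7, -1.8, -3.4], "yaw": 0}
    - {"claw": 0.5, "translation": [-1.4, -3.4, -3.4], "yaw": 0}
    - {"claw": 0.5, "translation": [-2.1, -5.1, -3.4], "yaw": 0}
    - {"claw": 0.5, "translation": [-2.8, -6.8, -3.4], "yaw": 0}
    - {"claw": 0.5, "translation": [-3.5, -8.4, -3.4], "yaw": 0}
    - {"claw": 0.5, "translation": [-3.75, -9.05, -3.4], "yaw": 0}

```text
time: 7.02
eef_pos: [553.5, -56.6, 259.8]
tool_rot: [[-0.792, 0.61, -0.0], [0.61, 0.792, -0.0], [-0.0, -0.0, -1.0]]
contact_force: [0.2, 0.2, -2.6]
gripper_width: 59.4
```

```bash
python3 - <<'E'
from h import *
np.set_printoptions(precision=1,suppress=True)
S={c:snap(c) for c in("scene","side","wrist")}
o=manip.get_obs();print(o["time"],o["eef_pos"],o["contact_force"],o["gripper_width"])
cv2.imwrite("pics/c4.png",cv2.resize(np.hstack([S["wrist"]["pixels"],cv2.resize(S["side"]["pixels"][180:380,280:500],(528,480))]),(800,329)))
for n in ["post_top","nest_top","fixture","thick_ring"]:
    for c in S:
        for r in manip.place_of(n,c)[:2]: print(n,c,round(r["score"],2),np.array(r["centre"]))
# fixture block top corners from side0 view
for p in [(234,322),(280,288),(335,330),(287,370)]: print(onz(S["scene"],p,35))
E
```

```text
7.175 [554.3 -54.6 259.8] [ 0.7  0.3 -2.6] 59.600050953341785
post_top scene 0.85 [281.1 296. ]
post_top side 0.93 [410.9 282.2]
post_top wrist 0.65 [178.7 343.1]
nest_top scene 0.86 [282.5 315.4]
nest_top side 0.67 [408.7 299.9]
nest_top wrist 0.64 [204.7 309.3]
fixture scene 0.94 [283.6 332.2]
fixture side 0.88 [406.6 314.4]
fixture side 0.74 [352.5 201.7]
fixture wrist 0.86 [217.3 288.7]
thick_ring scene 0.96 [411.9 173.1]
thick_ring scene 0.91 [435.8 205.8]
thick_ring side 0.84 [354.6 204.9]
thick_ring side 0.75 [220.  223.2]
thick_ring wrist 0.81 [325.8 277. ]
thick_ring wrist 0.66 [ 94.5 159.2]
[ 459.8 -282.6   35. ]
[ 493.6 -145.1   35. ]
[ 667.9 -191.2   35. ]
[ 631.2 -331.3   35. ]
```

View pics/c4.png

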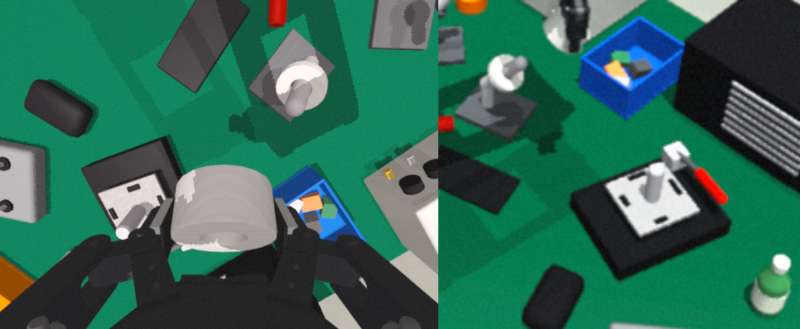

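servo_tool:
  rows:
    - {"claw": 0.5, "translation": [0, 0, 1.5], "yaw": -0.9}
    - {"claw": 0.5, "translation": [0, 0, 3.2], "yaw": -1.9}
    - {"claw": 0.5, "translation": [0, 0, 4.9], "yaw": -2.8}
    - {"claw": 0.5, "translation": [0, 0, 6.4], "yaw": -2.8}
    - {"claw": 0.5, "translation": [0, 0, 7.4], "yaw": -2.8}
    - {"claw": 0.5, "translation": [0, 0, 7.9], "yaw": -2.8}
    - {"claw": 0.5, "translation": [0, 0, 7.9], "yaw": -2.8}

```text
time: 8.65
eef_pos: [554.2, -54.2, 22.4]
tool_rot: [[-0.966, 0.26, -0.001], [0.26, 0.966, 0.0], [0.001, -0.0, -1.0]]
contact_force: [-0.0, 0.5, -1.6]
gripper_width: 59.3
```

servo_tool:
  rows:
    - {"claw": 0.5, "translation": [0, 0, 0.1], "yaw": 0}
    - {"claw": 0.5, "translation": [0, 0, 0.2], "yaw": 0}
    - {"claw": 0.5, "translation": [0, 0, 0.3], "yaw": 0}
  force: 25

```text
time: 9.02
eef_pos: [554.8, -54.3, 14.3]
tool_rot: [[-0.966, 0.26, 0.001], [0.26, 0.966, -0.0], [-0.001, 0.0, -1.0]]
contact_force: [-2.3, 0.9, 9.5]
gripper_width: 59.7
```

Contact at about z = 14–15, as predicted. Pressing on slowly so that the ring turns in the grip.

servo_tool:
  rows:
    - {"claw": 0.5, "translation": [0, 0, 0.08], "yaw": 0}
    - {"claw": 0.5, "translation": [0, 0, 0.16], "yaw": 0}
    - {"claw": 0.5, "translation": [0, 0, 0.24], "yaw": 0}
    - {"claw": 0.5, "translation": [0, 0, 0.24], "yaw": 0}
  force: 20

```text
time: 9.52
eef_pos: [555.4, -54.3, 9.3]
tool_rot: [[-0.966, 0.26, 0.003], [0.26, 0.966, -0.0], [-0.003, 0.0, -1.0]]
contact_force: [-11.5, 2.9, 52.6]
gripper_width: 59.6
```

servo_tool:
  rows:
    - {"claw": 0.25, "translation": [0, 0, -0.1], "yaw": 0}
    - {"claw": 0.1, "translation": [0, 0, -0.1], "yaw": 0}
    - {"claw": 0, "translation": [0, 0, -0.1], "yaw": 0}
    - {"claw": 0, "translation": [0, 0, -0.1], "yaw": 0}
    - {"claw": 0, "translation": [0, 0, -0.1], "yaw": 0}

```text
time: 10.15
eef_pos: [554.2, -54.2, 9.4]
tool_rot: [[-0.966, 0.26, -0.0], [0.26, 0.966, 0.0], [0.0, -0.0, -1.0]]
contact_force: [-0.8, -0.7, -0.4]
gripper_width: 85.1
```

```bash
python3 - <<'E'
from h import *
np.set_printoptions(precision=1,suppress=True)
s=snap("wrist");a=snap("scene")
o=manip.get_obs();print(o["time"],o["eef_pos"],o["contact_force"],o["gripper_width"])
cv2.imwrite("pics/c5.png",cv2.resize(np.hstack([s["pixels"],cv2.resize(a["pixels"][160:360,220:440],(528,480))]),(800,329)))
for r in manip.place_of("thick_ring","wrist")[:3]: 
    p=onz(s,r["centre"],0);print(r["score"],np.array(r["centre"]),o["tool_rot"].T@(p-o["eef_pos"]))
E
```

```text
10.25 [554.3 -54.3   9.5] [-0.3 -0.2  0.3] 85.45779196398865
0.96 [324.5 242.5] [25.5 -2.8  9.5]
0.67 [ 10.7 375.9] [ -50.9 -174.4    9.5]
```

View pics/c5.png

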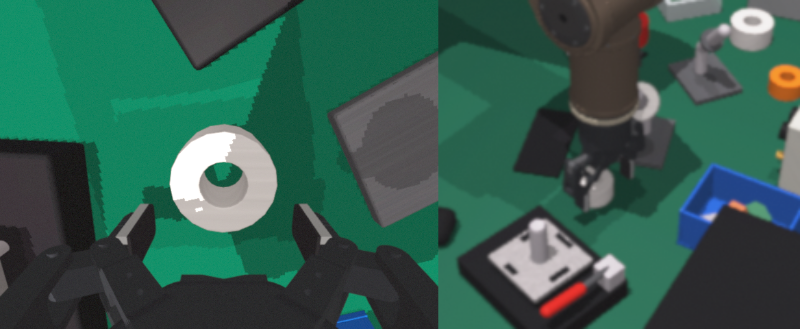

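```bash
cat >> h.py <<'E'
def fitring(s,mask,p0,z0,H=32,R=30):
    from scipy.optimize import minimize
    cs,_=cv2.findContours(mask.astype(np.uint8),cv2.RETR_EXTERNAL,cv2.CHAIN_APPROX_NONE)
    hull=cv2.convexHull(max(cs,key=cv2.contourArea));M=np.zeros(mask.shape,np.uint8);cv2.fillConvexPoly(M,hull,1)
    t=np.linspace(0,2*np.pi,60)
    def cost(p):
        q=np.array([proj(s,(p[0]+R*np.cos(a),p[1]+R*np.sin(a),z)) for z in(z0,z0+H) for a in t])
        m=np.zeros(mask.shape,np.uint8);cv2.fillConvexPoly(m,cv2.convexHull((q*16).astype(np.int32)),1,shift=4)
        return (m!=M).sum()/M.sum()
    r=minimize(cost,p0,method="Nelder-Mead",options=dict(initial_simplex=[p0,p0+[8,0],p0+[0,8]]));return r.x,r.fun
E
python3 - <<'E'
from h import *
np.set_printoptions(precision=1,suppress=True)
s=snap("wrist");o=manip.get_obs()
r=manip.trace("thick_ring","wrist")[0];p=r["region"];print(r["score"],r["centre"])
x,f=fitring(s,p,np.array([530,-54.]),0);print(x,f,o["tool_rot"].T@(np.r_[x,0]-o["eef_pos"]),proj(s,(*x,32)),proj(s,(*x,0)))
print(np.ptp(np.nonzero(p)[0]),np.ptp(np.nonzero(p)[1]))
E
```

```text
0.88 [327.2, 272.6]
[530.4 -49.7] 0.0429419113054341 [24.3 -1.8  9.5] [326.5 270.4] [326.5 244.7]
157 157
```

servo_tool:
  rows:
    - {"claw": 0, "translation": [0.4, -0.06, 0], "yaw": 0}
    - {"claw": 0, "translation": [0.81, -0.06, 0.1], "yaw": 0}
    - {"claw": 0, "translation": [0.81, -0.06, 0.13], "yaw": 0}
    - {"claw": 0.2, "translation": [0.81, -0.06, 0.13], "yaw": 0}
    - {"claw": 0.3, "translation": [0.81, -0.06, 0.13], "yaw": 0}
    - {"claw": 0.5, "translation": [0.81, -0.06, 0.13], "yaw": 0}
    - {"claw": 0.5, "translation": [0.81, -0.06, 0.13], "yaw": 0}
    - {"claw": 0.5, "translation": [0.81, -0.06, 0.13], "yaw": 0}
  force: 45

```text
time: 11.4
eef_pos: [530.9, -49.8, 6.3]
tool_rot: [[-0.966, 0.26, 0.001], [0.26, 0.966, -0.0], [-0.001, 0.0, -1.0]]
contact_force: [-3.5, -0.1, 13.4]
gripper_width: 59.1
```

servo_tool:
  rows:
    - {"claw": 0.5, "translation": [0, 0, -0.8], "yaw": 0}
    - {"claw": 0.5, "translation": [0, 0, -2.5], "yaw": 0}
    - {"claw": 0.5, "translation": [0, 0, -4.4], "yaw": 0}
    - {"claw": 0.5, "translation": [-0.6, -0.8, -6.0], "yaw": 0}
    - {"claw": 0.5, "translation": [-1.6, -2.1, -6.5], "yaw": 0}
    - {"claw": 0.5, "translation": [-2.8, -3.6, -6.5], "yaw": 0}
    - {"claw": 0.5, "translation": [-4.0, -5.1, -6.5], "yaw": 0}
    - {"claw": 0.5, "translation": [-4.3, -5.7, -6.5], "yaw": 0}

```text
time: 12.4
eef_pos: [611.6, -251.4, 200.3]
tool_rot: [[-0.965, 0.262, 0.001], [0.262, 0.965, -0.001], [-0.001, -0.0, -1.0]]
contact_force: [-0.5, 0.6, -3.1]
gripper_width: 59.0
```

servo_tool:
  rows:
    - {"claw": 0.5, "translation": [0, 0, 0], "yaw": 0}
    - {"claw": 0.5, "translation": [0, 0, 0], "yaw": 0}
    - {"claw": 0.5, "translation": [0, 0, 0], "yaw": 0}

```text
time: 12.78
eef_pos: [610.3, -247.1, 200.8]
tool_rot: [[-0.966, 0.259, -0.0], [0.259, 0.966, 0.0], [0.0, 0.0, -1.0]]
contact_force: [0.3, 0.2, -3.1]
gripper_width: 59.2
```

```bash
python3 - <<'E'
from h import *
np.set_printoptions(precision=1,suppress=True)
S={c:snap(c) for c in("scene","side","wrist")};s=S["wrist"]
o=manip.get_obs();print(o["time"],o["eef_pos"],o["contact_force"],o["gripper_width"])
cv2.imwrite("pics/w6.png",s["pixels"])
for n,z in [("post_top",124),("nest_top",60),("thick_ring",o["eef_pos"][2]-6)]:
    for c in S:
        for r in manip.place_of(n,c)[:2]:
            p=onz(S[c],r["centre"],z);print(n,c,round(r["score"],2),np.array(r["centre"]),p,o["tool_rot"].T@(p-o["eef_pos"]))
E
```

```text
12.925 [ 610.6 -247.5  200.9] [ 0.  -0.2 -2.6] 59.24945525104089
post_top scene 0.93 [280.8 300.5] [ 563.5 -240.9  124. ] [47.2 -5.8 76.9]
post_top scene 0.62 [335.3 217.1] [532.7  56.2 124. ] [153.9 273.2  76.9]
post_top side 0.63 [412.2 285.8] [ 546.7 -240.5  124. ] [63.5 -9.8 76.9]
post_top wrist 0.98 [327.  162.4] [ 555. -234.  124.] [57.2 -1.4 76.9]
nest_top scene 0.65 [281.2 315.7] [ 554.7 -232.1   60. ] [ 58.    0.4 140.9]
nest_top side 0.67 [407.1 300.2] [ 547.9 -232.6   60. ] [ 64.4  -1.8 140.9]
nest_top wrist 0.88 [328.9 158. ] [ 556.3 -232.7   60. ] [ 56.3   0.3 140.9]
thick_ring scene 0.95 [409.7 172.9] [653.  225.  194.9] [ 81.4 467.4   6. ]
thick_ring scene 0.75 [333.1 169.2] [477.1 145.1 194.9] [230.7 344.7   6. ]
thick_ring side 0.89 [436.6 255. ] [ 605.  -252.3  194.9] [ 4.2 -6.   6. ]
thick_ring side 0.77 [252.6 171.2] [489.9 268.3 194.9] [250.2 466.9   6. ]
thick_ring wrist 0.62 [325.4 295.2] [ 609.6 -249.6  194.9] [ 0.4 -2.2  6. ]
```

View pics/w6.png

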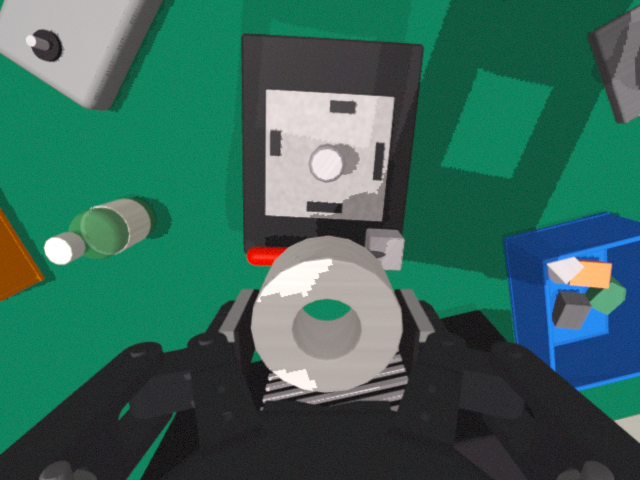

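```bash
python3 - <<'E'
from h import *
np.set_printoptions(precision=2,suppress=True)
s=snap("wrist");o=manip.get_obs();R=o["tool_rot"];e=o["eef_pos"]
for r in manip.trace("thick_ring","wrist")[:2]:
    y,x=np.nonzero(r["region"]);print(r["score"],x.min(),x.max(),y.min(),y.max())
    if r["region"][340,270]:
        p,f=fitring(s,r["region"],e[:2]+1.,e[2]-6);print("ring",p,f,R.T@(np.r_[p,e[2]]-e))
g=cv2.cvtColor(s["pixels"],cv2.COLOR_BGR2GRAY);c=g[130:195,295:360]
cv2.imwrite("pics/p7.png",cv2.resize(np.hstack([c,c]),None,fx=6,fy=6,interpolation=cv2.INTER_CUBIC)[:, :390])
print(cv2.HoughCircles(cv2.resize(c,None,fx=4,fy=4,interpolation=cv2.INTER_CUBIC),cv2.HOUGH_GRADIENT,1,40,param1=80,param2=15,minRadius=40,maxRadius=90))
E
```

```text
0.69 242 424 33 270
0.58 251 402 236 391
ring [ 609.58 -249.96] 0.058089942233979376 [ 0.53 -1.83 -0.  ]
[[[133.5 136.5  60.4]]]
```

View pics/p7.png

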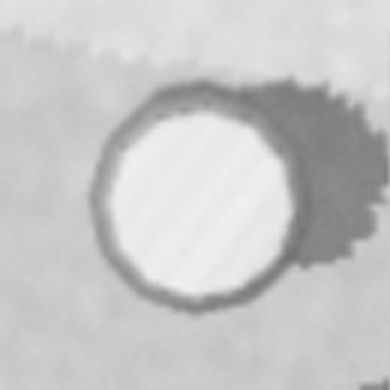

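servo_tool:
  rows:
    - {"claw": 0.5, "translation": [0.9, 0.053, 0], "yaw": 0}
    - {"claw": 0.5, "translation": [1.867, 0.053, 0.3], "yaw": 0}
    - {"claw": 0.5, "translation": [1.867, 0.053, 1.2], "yaw": 0}
    - {"claw": 0.5, "translation": [1.867, 0.053, 2.0], "yaw": 0}
    - {"claw": 0.5, "translation": [1.867, 0.053, 2.2], "yaw": 0}
    - {"claw": 0.5, "translation": [1.867, 0.053, 2.2], "yaw": 0}
    - {"claw": 0.5, "translation": [1.867, 0.053, 2.2], "yaw": 0}

```text
time: 14.35
eef_pos: [557.5, -232.5, 135.6]
tool_rot: [[-0.966, 0.26, 0.001], [0.26, 0.966, -0.001], [-0.001, -0.0, -1.0]]
contact_force: [-0.4, -0.2, -2.6]
gripper_width: 59.0
```

```bash
python3 - <<'E'
from h import *
np.set_printoptions(precision=2,suppress=True)
s=snap("wrist");b=snap("side");a=snap("scene");o=manip.get_obs();print(o["eef_pos"],o["contact_force"])
c=s["pixels"][220:400,230:420]
cv2.imwrite("pics/w8.png",cv2.resize(np.hstack([cv2.resize(c,(400,380)),cv2.resize(b["pixels"][240:335,360:460],(400,380))]),(800,380)))
E
```

```text
[ 557.28 -232.39  135.43] [ 0.49 -0.89 -2.59]
```

View pics/w8.png

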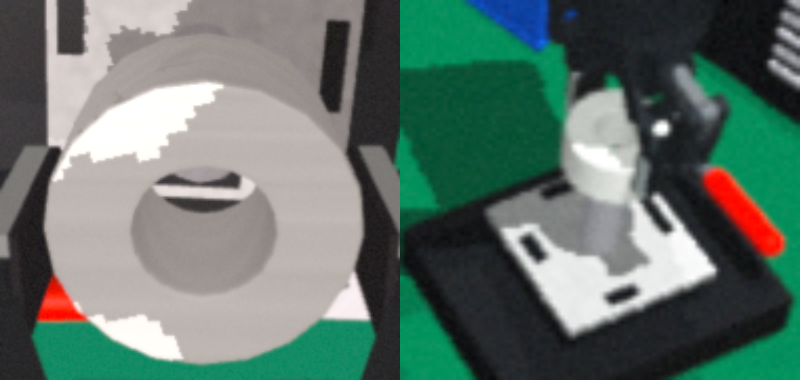

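```bash
python3 - <<'E'
from h import *
np.set_printoptions(precision=2,suppress=True)
s=snap("wrist");o=manip.get_obs();R=o["tool_rot"];e=o["eef_pos"]
for h in (126,128,130): 
  p=onz(s,(327.3,320.4),h);print("rim centre tx", h,(R.T@(p-e))[:2]+[13.2,0])
p=onz(s,(327.3,306.7),124);print("post tx",(R.T@(p-e))[:2]+[9.5,0])
# top rim of bore: rows of crop 165..295 at z bottom+32
for h in (126,128,130):
  a=R.T@(onz(s,(327,220+165/2.11),h+32)-e);b=R.T@(onz(s,(327,220+295/2.11),h+32)-e);print(h,a[:2],b[:2],(a+b)[0]/2)
E
```

```text
rim centre tx 126 [-2.04 -1.49]
rim centre tx 128 [-0.88 -1.5 ]
rim centre tx 130 [ 0.27 -1.5 ]
post tx [ 0.79 -1.49]
126 [12.81 -1.72] [-14.96  -1.7 ] -1.0779282285520448
128 [13.8  -1.72] [-13.51  -1.71] 0.1464572654994818
130 [14.79 -1.72] [-12.05  -1.71] 1.3708427595510129
```

servo_tool:
  rows:
    - {"claw": 0.5, "translation": [0, 0, 0.1], "yaw": 0}
    - {"claw": 0.5, "translation": [0, 0, 0.2], "yaw": 0}
    - {"claw": 0.5, "translation": [0, 0, 0.27], "yaw": 0}
    - {"claw": 0.5, "translation": [0, 0, 0.34], "yaw": 0}
    - {"claw": 0.5, "translation": [0, 0, 0.4], "yaw": 0}
    - {"claw": 0.5, "translation": [0, 0, 0.4], "yaw": 0}

```text
time: 15.3
eef_pos: [556.8, -232.2, 122.5]
tool_rot: [[-0.966, 0.26, -0.0], [0.26, 0.966, 0.0], [0.0, 0.0, -1.0]]
contact_force: [0.1, 0.6, -3.1]
gripper_width: 59.0
```

servo_tool:
  rows:
    - {"claw": 0.5, "translation": [0, 0, 0.2], "yaw": 0}
    - {"claw": 0.5, "translation": [0, 0, 0.4], "yaw": 0}
    - {"claw": 0.5, "translation": [0, 0, 0.6], "yaw": 0}
    - {"claw": 0.5, "translation": [0, 0, 0.8], "yaw": 0}
    - {"claw": 0.5, "translation": [0, 0, 1.0], "yaw": 0}
    - {"claw": 0.5, "translation": [0, 0, 1.2], "yaw": 0}
    - {"claw": 0.5, "translation": [0, 0, 1.4], "yaw": 0}
    - {"claw": 0.5, "translation": [0, 0, 1.6], "yaw": 0}

```text
time: 16.3
eef_pos: [556.9, -232.2, 74.3]
tool_rot: [[-0.966, 0.26, -0.0], [0.26, 0.966, 0.0], [0.0, 0.0, -1.0]]
contact_force: [0.5, 0.3, -2.4]
gripper_width: 59.2
```

servo_tool:
  rows:
    - {"claw": 0.5, "translation": [0, 0, 0.04], "yaw": 0}
    - {"claw": 0.5, "translation": [0, 0, 0.08], "yaw": 0}
    - {"claw": 0.5, "translation": [0, 0, 0.08], "yaw": 0}

```text
time: 16.68
eef_pos: [557.0, -232.3, 72.4]
tool_rot: [[-0.966, 0.26, 0.0], [0.26, 0.966, -0.0], [-0.0, -0.0, -1.0]]
contact_force: [-0.4, -0.1, -3.5]
gripper_width: 59.6
```

servo_tool:
  rows:
    - {"claw": 0.5, "translation": [0, 0, 0.04], "yaw": 0}
    - {"claw": 0.5, "translation": [0, 0, 0.08], "yaw": 0}
    - {"claw": 0.5, "translation": [0, 0, 0.12], "yaw": 0}
    - {"claw": 0.5, "translation": [0, 0, 0.12], "yaw": 0}

```text
time: 17.18
eef_pos: [556.8, -232.2, 68.6]
tool_rot: [[-0.966, 0.26, -0.0], [0.26, 0.966, 0.0], [0.0, 0.0, -1.0]]
contact_force: [0.3, 0.6, -2.7]
gripper_width: 59.2
```

servo_tool:
  rows:
    - {"claw": 0.5, "translation": [0, 0, 0.04], "yaw": 0}
    - {"claw": 0.5, "translation": [0, 0, 0.04], "yaw": 0}

```text
time: 17.42
eef_pos: [556.8, -232.2, 67.4]
tool_rot: [[-0.966, 0.26, -0.0], [0.26, 0.966, 0.0], [0.0, -0.0, -1.0]]
contact_force: [-0.6, 0.4, -2.6]
gripper_width: 59.3
```

servo_tool:
  rows:
    - {"claw": 0.5, "translation": [0, 0, 0.04], "yaw": 0}
    - {"claw": 0.5, "translation": [0, 0, 0.04], "yaw": 0}

```text
time: 17.68
eef_pos: [556.8, -232.2, 66.2]
tool_rot: [[-0.966, 0.26, -0.0], [0.26, 0.966, 0.0], [0.0, 0.0, -1.0]]
contact_force: [0.1, 0.6, -3.0]
gripper_width: 59.2
```

servo_tool:
  rows:
    - {"claw": 0.5, "translation": [0, 0, 0.03], "yaw": 0}
    - {"claw": 0.5, "translation": [0, 0, 0.03], "yaw": 0}

```text
time: 17.92
eef_pos: [556.8, -232.2, 65.3]
tool_rot: [[-0.966, 0.26, -0.0], [0.26, 0.966, 0.0], [0.0, 0.0, -1.0]]
contact_force: [0.2, -0.5, -1.7]
gripper_width: 59.4
```

servo_tool:
  rows:
    - {"claw": 0.5, "translation": [0, 0, 0.03], "yaw": 0}
    - {"claw": 0.5, "translation": [0, 0, 0.03], "yaw": 0}

```text
time: 18.18
eef_pos: [557.0, -232.2, 64.8]
tool_rot: [[-0.966, 0.26, 0.0], [0.26, 0.966, -0.0], [-0.0, -0.0, -1.0]]
contact_force: [-1.8, 1.4, 4.8]
gripper_width: 58.8
```

servo_tool:
  rows:
    - {"claw": 0.3, "translation": [0, 0, 0], "yaw": 0}
    - {"claw": 0.15, "translation": [0, 0, 0], "yaw": 0}
    - {"claw": 0, "translation": [0, 0, 0], "yaw": 0}
    - {"claw": 0, "translation": [0, 0, 0], "yaw": 0}
    - {"claw": 0, "translation": [0, 0, 0], "yaw": 0}
    - {"claw": 0, "translation": [0, 0, 0], "yaw": 0}
    - {"claw": 0, "translation": [0, 0, 0], "yaw": 0}

```text
time: 19.05
eef_pos: [556.9, -232.2, 64.5]
tool_rot: [[-0.966, 0.26, 0.0], [0.26, 0.966, -0.0], [-0.0, -0.0, -1.0]]
contact_force: [-0.2, 0.4, 0.1]
gripper_width: 85.4
```

```bash
python3 - <<'E'
from h import *
np.set_printoptions(precision=2,suppress=True)
s=snap("wrist");b=snap("side");o=manip.get_obs();R=o["tool_rot"];e=o["eef_pos"];print(o["time"],e,o["contact_force"],o["gripper_width"])
cv2.imwrite("pics/w9.png",np.hstack([cv2.resize(s["pixels"],(480,360)),cv2.resize(b["pixels"][240:335,360:440],(303,360))]))
for r in manip.trace("thick_ring","wrist")[:1]:
    for z in (56,59,62): print(z,*fitring(s,r["region"],e[:2]+1.,z))
E
```

```text
19.15 [ 556.9  -232.23   64.51] [ 0.7  -0.08 -0.71] 85.41307949701546
56 [ 556.78 -233.91] 0.05457079152731327
59 [ 556.71 -233.95] 0.09921962095875139
62 [ 555.86 -233.75] 0.14871794871794872
```

servo_tool:
  rows:
    - {"claw": 0, "translation": [0, 0, -0.4], "yaw": 0}
    - {"claw": 0, "translation": [0, 0, -0.9], "yaw": 0}
    - {"claw": 0, "translation": [0, 0, -1.5], "yaw": 0}
    - {"claw": 0.2, "translation": [0, 0, -1.5], "yaw": 0}
    - {"claw": 0.4, "translation": [0, 0, -1.5], "yaw": 0}
    - {"claw": 0.6, "translation": [0, 0, -1.5], "yaw": 0}
    - {"claw": 0.6, "translation": [0, 0, -1.5], "yaw": 0}
    - {"claw": 0.6, "translation": [0, 0, -1.5], "yaw": 0}

```text
time: 20.2
eef_pos: [556.7, -232.2, 109.2]
tool_rot: [[-0.966, 0.26, -0.0], [0.26, 0.966, 0.0], [0.001, 0.0, -1.0]]
contact_force: [-0.2, -0.2, -0.1]
gripper_width: 33.8
```

```bash
python3 - <<'E'
from h import *
np.set_printoptions(precision=2,suppress=True)
s=snap("wrist");o=manip.get_obs();R=o["tool_rot"];e=o["eef_pos"];print(o["time"],e,o["contact_force"],o["gripper_width"])
for r in manip.trace("thick_ring","wrist")[:2]:
    y,x=np.nonzero(r["region"]);print(r["score"],x.min(),x.max(),y.min(),y.max())
    for z in (56,58,60): print(z,*fitring(s,r["region"],np.array([555.,-233]),z))
for n,z in(("post_top",124),("thick_ring",59),("nest_top",59)):
    for c in("wrist",): 
        for r in manip.place_of(n,c)[:1]: print(n,c,r["score"],onz(s,r["centre"],z))
E
```

```text
20.25 [ 556.79 -232.19  109.25] [ 0.28 -0.63  0.11] 34.106485469385525
0.63 269 384 215 332
56 [ 556.83 -234.07] 0.0554069545280856
58 [ 556.23 -233.91] 0.07718761941153993
60 [ 556.38 -233.75] 0.1019296904852885
0.54 209 456 92 401
56 [ 491.59 -240.58] 0.7565836169399603
58 [ 491.85 -240.02] 0.750960016015433
60 [ 505.81 -198.57] 0.7477751287604418
post_top wrist 0.61 [ 555.74 -234.85  124.  ]
thick_ring wrist 0.66 [ 555.   -234.81   59.  ]
```

servo_tool:
  rows:
    - {"claw": 0.6, "translation": [0, 0, 0.15], "yaw": 0}
    - {"claw": 0.6, "translation": [0, 0, 0.3], "yaw": 0}
    - {"claw": 0.6, "translation": [0, 0, 0.42], "yaw": 0}
    - {"claw": 0.6, "translation": [0, 0, 0.5], "yaw": 0}
    - {"claw": 0.6, "translation": [0, 0, 0.55], "yaw": 0}
    - {"claw": 0.6, "translation": [0, 0, 0.55], "yaw": 0}

```text
time: 21.2
eef_pos: [556.9, -232.2, 92.9]
tool_rot: [[-0.966, 0.26, -0.0], [0.26, 0.966, 0.0], [0.0, -0.0, -1.0]]
contact_force: [-0.4, 0.3, 0.3]
gripper_width: 34.2
```

servo_tool:
  rows:
    - {"claw": 0.6, "translation": [0, 0, 0.05], "yaw": 0}
    - {"claw": 0.6, "translation": [0, 0, 0.1], "yaw": 0}
    - {"claw": 0.6, "translation": [0, 0, 0.1], "yaw": 0}

```text
time: 21.58
eef_pos: [556.8, -232.2, 89.9]
tool_rot: [[-0.966, 0.26, -0.0], [0.26, 0.966, 0.0], [0.0, 0.0, -1.0]]
contact_force: [0.2, -1.2, 0.1]
gripper_width: 33.9
```

servo_tool:
  rows:
    - {"claw": 0.6, "translation": [0, 0, 0.05], "yaw": 0}
    - {"claw": 0.6, "translation": [0, 0, 0.1], "yaw": 0}
    - {"claw": 0.6, "translation": [0, 0, 0.1], "yaw": 0}

```text
time: 21.95
eef_pos: [557.0, -232.2, 87.3]
tool_rot: [[-0.966, 0.26, 0.0], [0.26, 0.966, -0.0], [-0.0, -0.0, -1.0]]
contact_force: [-0.7, 0.5, 6.2]
gripper_width: 34.1
```

servo_tool:
  rows:
    - {"claw": 0.6, "translation": [0, 0, 0.05], "yaw": 0}
    - {"claw": 0.6, "translation": [0, 0, 0.1], "yaw": 0}
    - {"claw": 0.6, "translation": [0, 0, 0.1], "yaw": 0}

```text
time: 22.32
eef_pos: [557.0, -232.3, 84.4]
tool_rot: [[-0.966, 0.26, 0.0], [0.26, 0.966, -0.0], [-0.0, -0.0, -1.0]]
contact_force: [-2.8, 0.9, 6.7]
gripper_width: 34.0
```

servo_tool:
  rows:
    - {"claw": 0.6, "translation": [0, 0, 0.05], "yaw": 0}
    - {"claw": 0.6, "translation": [0, 0, 0.1], "yaw": 0}
    - {"claw": 0.6, "translation": [0, 0, 0.15], "yaw": 0}
    - {"claw": 0.6, "translation": [0, 0, 0.15], "yaw": 0}

```text
time: 22.82
eef_pos: [557.0, -232.3, 79.9]
tool_rot: [[-0.966, 0.26, 0.0], [0.26, 0.966, -0.0], [-0.0, -0.0, -1.0]]
contact_force: [-0.8, 0.6, 7.1]
gripper_width: 34.5
```

servo_tool:
  rows:
    - {"claw": 0.6, "translation": [0, 0, 0.04], "yaw": 0}
    - {"claw": 0.6, "translation": [0, 0, 0.07], "yaw": 0}
    - {"claw": 0.6, "translation": [0, 0, 0.07], "yaw": 0}

```text
time: 23.2
eef_pos: [557.0, -232.3, 79.0]
tool_rot: [[-0.966, 0.26, 0.001], [0.26, 0.966, -0.0], [-0.001, -0.0, -1.0]]
contact_force: [-7.5, 3.0, 28.4]
gripper_width: 34.3
```

servo_tool:
  rows:
    - {"claw": 0.6, "translation": [0, 0, 0.02], "yaw": 0}
    - {"claw": 0.6, "translation": [0, 0, 0.03], "yaw": 0}
    - {"claw": 0.6, "translation": [0, 0, 0.03], "yaw": 0}

```text
time: 23.58
eef_pos: [557.1, -232.3, 78.8]
tool_rot: [[-0.966, 0.26, 0.001], [0.26, 0.966, -0.001], [-0.001, -0.0, -1.0]]
contact_force: [-10.8, 4.2, 41.1]
gripper_width: 34.2
```

servo_tool:
  rows:
    - {"claw": 0.6, "translation": [0, 0, -0.1], "yaw": 0}
    - {"claw": 0.6, "translation": [0, 0, -0.5], "yaw": 0}
    - {"claw": 0.6, "translation": [0, 0, -1.5], "yaw": 0}
    - {"claw": 0.6, "translation": [0, 0, -3.0], "yaw": 0}
    - {"claw": 0.6, "translation": [-1, 0, -4.0], "yaw": 0}
    - {"claw": 0.6, "translation": [-2, 0, -4.1], "yaw": 0}
    - {"claw": 0.6, "translation": [-2, 0, -4.1], "yaw": 0}
    - {"claw": 0.6, "translation": [-2, 0, -4.1], "yaw": 0}

```text
time: 24.58
eef_pos: [613.9, -247.5, 199.1]
tool_rot: [[-0.966, 0.26, -0.001], [0.26, 0.966, 0.001], [0.001, 0.0, -1.0]]
contact_force: [-0.4, 0.0, -0.1]
gripper_width: 34.2
```

```bash
python3 - <<'E'
from h import *
np.set_printoptions(precision=2,suppress=True)
o=manip.get_obs();print(o["time"],o["eef_pos"],o["contact_force"])
s=snap("wrist")
best=[r for r in manip.trace("thick_ring","wrist")]
for r in best[:3]:
    m=r["region"];y,x=np.nonzero(m);print(r["score"],x.min(),x.max(),y.min(),y.max())
    if 250<x.mean()<400 and np.ptp(x)<200:
        for z in (42,45,48,51,54,57): print(z,*fitring(s,m,np.array([556.,-233]),z))
for n,z in(("post_top",124),("thick_ring",48)):
    for r in manip.place_of(n,"wrist")[:1]: print(n,r["score"],np.array(r["centre"]),onz(s,r["centre"],z))
S={c:snap(c) for c in("scene","side")}
for n in("nest_top","thick_ring"):
    for c in S:
        for r in manip.place_of(n,c)[:3]:print(n,c,round(r["score"],2),np.array(r["centre"]))
for c in S: print(c,[ (z,proj(S[c],(555.5,-233.5,z))) for z in (48,58)])
E
```

```text
24.575 [ 613.94 -247.48  199.12] [-0.44  0.04 -0.05]
0.88 287 365 114 194
42 [ 556.2  -233.96] 0.014059753954305799
45 [ 556.35 -234.21] 0.025580941222417497
48 [ 556.59 -234.27] 0.043936731107205626
51 [ 556.83 -234.08] 0.06854130052724078
54 [ 556.64 -233.73] 0.09099785198203476
57 [ 556.51 -234.56] 0.1156024214020699
0.32 0 156 0 107
post_top 0.61 [324.6 157.8] [ 555.17 -234.73  124.  ]
thick_ring 0.67 [323.3 153. ] [ 555.   -236.17   48.  ]
nest_top scene 0.7 [281.6 316.5]
nest_top side 0.18 [411.3 282.3]
thick_ring scene 0.94 [333.5 169.1]
thick_ring scene 0.84 [435.4 205.2]
thick_ring scene 0.73 [280.5 319.3]
thick_ring side 0.84 [410.2 301.9]
thick_ring side 0.81 [220.4 218.4]
thick_ring side 0.77 [298.7 175.3]
scene [(48, array([281.47, 319.75])), (58, array([281.22, 316.84]))]
side [(48, array([408.92, 301.64])), (58, array([409.35, 299.16]))]
```

servo_tool:
  rows:
    - {"claw": 0.6, "translation": [1, 0.4, 0], "yaw": 0}
    - {"claw": 0.6, "translation": [2, 0.75, 0.5], "yaw": 0}
    - {"claw": 0.6, "translation": [2, 0.75, 1.5], "yaw": 0}
    - {"claw": 0.6, "translation": [2, 0.75, 2.2], "yaw": 0}
    - {"claw": 0.6, "translation": [2, 0.75, 2.36], "yaw": 0}
    - {"claw": 0.6, "translation": [2, 0.75, 2.36], "yaw": 0}
    - {"claw": 0.6, "translation": [2, 0.75, 2.36], "yaw": 0}

```text
time: 25.95
eef_pos: [563.3, -210.8, 129.6]
tool_rot: [[-0.966, 0.26, 0.001], [0.26, 0.966, -0.001], [-0.001, -0.0, -1.0]]
contact_force: [-0.3, -0.3, 0.9]
gripper_width: 34.2
```

servo_tool:
  rows:
    - {"claw": 0.6, "translation": [0, 0, 0.04], "yaw": 0}
    - {"claw": 0.6, "translation": [0, 0, 0.07], "yaw": 0}
    - {"claw": 0.6, "translation": [0, 0, 0.07], "yaw": 0}

```text
time: 26.32
eef_pos: [562.7, -210.5, 126.6]
tool_rot: [[-0.966, 0.26, -0.0], [0.26, 0.966, -0.0], [0.0, -0.0, -1.0]]
contact_force: [0.1, -0.5, 0.1]
gripper_width: 34.4
```

servo_tool:
  rows:
    - {"claw": 0.6, "translation": [0, 0, 0.03], "yaw": 0}
    - {"claw": 0.6, "translation": [0, 0, 0.05], "yaw": 0}
    - {"claw": 0.6, "translation": [0, 0, 0.05], "yaw": 0}

```text
time: 26.7
eef_pos: [562.7, -210.5, 125.0]
tool_rot: [[-0.966, 0.26, -0.0], [0.26, 0.966, 0.0], [0.0, 0.0, -1.0]]
contact_force: [1.0, -0.3, -0.1]
gripper_width: 33.9
```

servo_tool:
  rows:
    - {"claw": 0.6, "translation": [0, 0, 0.02], "yaw": 0}
    - {"claw": 0.6, "translation": [0, 0, 0.04], "yaw": 0}
    - {"claw": 0.6, "translation": [0, 0, 0.04], "yaw": 0}

```text
time: 27.08
eef_pos: [562.7, -210.5, 123.9]
tool_rot: [[-0.966, 0.26, -0.0], [0.26, 0.966, 0.0], [0.0, 0.0, -1.0]]
contact_force: [-0.6, -0.8, -0.5]
gripper_width: 34.2
```

servo_tool:
  rows:
    - {"claw": 0.6, "translation": [0, 0, 0.02], "yaw": 0}
    - {"claw": 0.6, "translation": [0, 0, 0.03], "yaw": 0}
    - {"claw": 0.6, "translation": [0, 0, 0.03], "yaw": 0}

```text
time: 27.45
eef_pos: [562.8, -210.5, 123.2]
tool_rot: [[-0.966, 0.26, 0.0], [0.26, 0.966, -0.0], [-0.0, -0.0, -1.0]]
contact_force: [-1.7, 1.0, 4.3]
gripper_width: 34.3
```

servo_tool:
  rows:
    - {"claw": 0.6, "translation": [0, 0, -0.3], "yaw": 0}
    - {"claw": 0.6, "translation": [0, 0, -1.5], "yaw": 0}
    - {"claw": 0.6, "translation": [-0.5, -0.3, -3], "yaw": 0}
    - {"claw": 0.6, "translation": [-2, -0.75, -3.5], "yaw": 0}
    - {"claw": 0.6, "translation": [-2, -0.75, -3.5], "yaw": 0}
    - {"claw": 0.6, "translation": [-2, -0.75, -3.5], "yaw": 0}
    - {"claw": 0.6, "translation": [-2, -0.75, -3.5], "yaw": 0}

```text
time: 28.32
eef_pos: [613.9, -247.2, 227.5]
tool_rot: [[-0.966, 0.26, -0.001], [0.26, 0.966, 0.001], [0.001, 0.0, -1.0]]
contact_force: [-0.1, -0.1, 0.1]
gripper_width: 34.1
```

```bash
python3 - <<'E'
from h import *
np.set_printoptions(precision=2,suppress=True)
o=manip.get_obs();print(o["time"],o["eef_pos"],o["contact_force"])
s=snap("wrist");r=manip.trace("thick_ring","wrist")[0];print(r["score"],fitring(s,r["region"],np.array([556.,-233]),48))
r=manip.place_of("post_top","wrist")[0];print(r["score"],onz(s,r["centre"],124))
for c in("scene","side"):
    snap(c);print(c,[np.array(r["centre"]) for r in manip.place_of("thin_ring",c)[:3]])
print(manip.close_job())
E
```

```text
28.325 [ 613.87 -247.22  227.53] [-0.07 -0.1   0.11]Traceback (most recent call last):
  File "<stdin>", line 4, in <module>
IndexError: list index out of range
```

```bash
python3 - <<'E'
from h import *
np.set_printoptions(precision=2,suppress=True)
s=snap("wrist")
for r in manip.trace("thick_ring","wrist")[:1]: print(r["score"],r["centre"],fitring(s,r["region"],np.array([556.,-233]),48))
for n,z in(("post_top",124),("thick_ring",48)):
    for r in manip.place_of(n,"wrist")[:2]: print(n,r["score"],onz(s,r["centre"],z))
for c in("scene","side"):
    snap(c)
    for n in("thin_ring","thick_ring"): print(c,n,[np.array(r["centre"]) for r in manip.place_of(n,c)[:5]])
E
```

```text
0.58 [328.3, 139.7] (array([ 556.47, -234.08]), np.float64(0.04294917680744453))
post_top 0.94 [ 556.16 -232.88  124.  ]
post_top 0.74 [ 553.69 -234.96  124.  ]
thick_ring 0.86 [ 556.49 -233.73   48.  ]
scene thin_ring [array([341. , 223.3])]
scene thick_ring [array([408.1, 170.4]), array([280. , 316.1]), array([333.8, 166.8]), array([435.9, 204.8])]
side thin_ring [array([321.8, 225.8]), array([408.8, 304. ]), array([410.9, 281.7])]
side thick_ring [array([299.3, 175.1]), array([413.5, 301.6]), array([249.4, 170.9])]
```

```bash
python3 -c "
from workcell import manip
print(manip.close_job())"
```

```text
the job is handed in; nothing more can be done
None
```

The thick ring is on the guide post, lying on the nest plate, which I pressed down to its stop. I handed the job in at about 28.5 s; no verdict is reported.

**What I did:**
- I drew the ring off along its peg and carried it clear of both stands.
- The tool cannot tilt, so I set the ring down on the empty bench near the fixture, let it settle flat and gripped it again.
- I lowered it over the post with no side force and felt light contact (about 5 N) with its lower face near 59 mm, then let go.
- I pressed down from above with the half-closed fingers either side of the post. The nest slid at about 7 N and hit a stop, where I went to 41 N, then backed off.

**Last checks:**
- **Depth:** I touched the post top (124 mm) with a fingertip as a height reference. From that, the ring's lower face was at about 48 mm under the press, which is fully down.
- **Centring:** the wrist camera puts the ring and the post axis about 1 mm apart.
- **Thin ring:** the detector finds it within about 3 pixels of where it started.
- **Arm:** it stands clear above the fixture with no contact force.

**What disagreed or was not checked:**
- Fitting the ring's outline in the wrist image gave a height too low to trust, so I relied on the touch measurement. The scene and side cameras agreed with it roughly.
- One detector call on the ring found nothing and worked when repeated.
- Setting the ring on the bench reached 53 N at the wrist (limit 120 N), through the fingers and the ring.
- The picture limit ran out before I let go on the nest, so flatness and the untouched bystanders were not checked by eye at the end.

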